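# Ground yourself, then start the board test

## Task

Before starting the board test, discharge any static: with the fingertips, lightly touch the bare brass stud on its grey box so that it gives a little, then press the green button all the way down, let it spring back up and withdraw your hand. Do not touch the boxes with the black stud or the red and blue buttons, do not lift or shove any box, and leave the battery, tape, screwdriver, circuit board and jar where they are.

Things in the scene. Friction and masses are not known exactly. Their poses are not given: they have to be found in the camera images.
- earth_box: The loose grey die-cast box, 60 x 60 mm and 42 mm high with four small rubber feet, 0.4 to 0.65 kg, that carries the bare brass earth stud in the middle of its top (top of it 62 mm above the bench). Origin: centre of the underside; z up, sides along x and y. The five boxes stand in any order on the bench, each turned up to 20 degrees.
- earth_top (a point): Centre of the top of the bare brass domed stud, 32 mm across, standing 20 mm proud of its box, 62 mm above the bench.
- earth (a joint): Travel of the brass stud straight down, m: 0 up, 0.012 at its stop. It yields softly: about 0.2 N to start, 400 N/m, 5 N at the stop; it springs back.
- green_box: The loose grey die-cast box, 60 x 60 mm and 42 mm high with four small rubber feet, 0.4 to 0.65 kg, that carries the green button in the middle of its top (top of it 56 mm above the bench). Origin: centre of the underside; z up, sides along x and y. The five boxes stand in any order on the bench, each turned up to 20 degrees.
- green_top (a point): Centre of the top of the green flat-topped round push button, 30 mm across, standing 14 mm proud of its box, 56 mm above the bench.
- green (a joint): Travel of the green button straight down, m: 0 up, 0.006 fully down. Spring: about 0.7 N to start, 700 N/m, 5 N fully down; it springs back.
- black_box: The loose grey die-cast box, 60 x 60 mm and 42 mm high with four small rubber feet, 0.4 to 0.65 kg, that carries a black plastic stud in the middle of its top (top of it 62 mm above the bench). Origin: centre of the underside; z up, sides along x and y. The five boxes stand in any order on the bench, each turned up to 20 degrees.
- black (a joint): Travel of the black stud straight down, m: 0 up, 0.012 at its stop. It yields softly: about 0.2 N to start, 400 N/m, 5 N at the stop; it springs back.
- red_box: The loose grey die-cast box, 60 x 60 mm and 42 mm high with four small rubber feet, 0.4 to 0.65 kg, that carries a red button in the middle of its top (top of it 56 mm above the bench). Origin: centre of the underside; z up, sides along x and y. The five boxes stand in any order on the bench, each turned up to 20 degrees.
- red (a joint): Travel of the red button straight down, m: 0 up, 0.006 fully down. Spring: about 0.7 N to start, 700 N/m, 5 N fully down; it springs back.
- blue_box: The loose grey die-cast box, 60 x 60 mm and 42 mm high with four small rubber feet, 0.4 to 0.65 kg, that carries a blue button in the middle of its top (top of it 56 mm above the bench). Origin: centre of the underside; z up, sides along x and y. The five boxes stand in any order on the bench, each turned up to 20 degrees.
- blue (a joint): Travel of the blue button straight down, m: 0 up, 0.006 fully down. Spring: about 0.7 N to start, 700 N/m, 5 N fully down; it springs back.
- battery: Loose battery cell standing on end, 26 mm across, 50 mm high, black with an orange upper end. Origin: centre of the underside.
- tape: Loose roll of black tape lying flat, 68 mm across, 19 mm high. Origin: centre of the underside.
- screwdriver: Loose screwdriver with a red handle, 190 mm long, lying across the bench beyond the boxes, its own x axis along the blade. Origin: on the bench under the middle of its length.
- board: Loose green circuit board lying flat, 70 x 55 mm, 12 mm high with its parts. Origin: centre of the underside.
- jar: Loose jar with a white lid, 52 mm across, 60 mm high, standing. Origin: centre of the underside.
Things that resemble listed ones, but are neither listed nor needed, are in the scene too. What is shaped like the earth_box but orange or purple is not meant.

How it is judged:
By the outcome, as a careful person would: the job done as asked, in the order asked, and still so for the second after the job is handed in, with the robot touching nothing.
It also fails if it takes over 40 s, if anything falls off the work surface, if the arm or the gripper's body presses on something with over 40 N, if the wrist force passes 120 N, or if a joint passes its speed limit or range.

## Robot

A 6-joint arm with a two-finger parallel gripper is mounted at the origin on the work surface. World frame = base frame: x ahead of the robot, y to its left, z up, the work surface at z = 0. Lengths are in mm, angles in degrees, forces in N, time in s.
With the tool pointing down it reaches from about 300 to 850 mm from the base axis. Payload 4.2 kg.
Tool frame: the origin (TCP) lies at the very end of the fingers, on their centre line; the grasp point (between the pads) lies 19 mm behind it; z points along the fingers, y is the line along which they close (so a half turn about z gives the same grasp; the last joint's range is limited). The gripper opens to 91 mm and grips with 3 to 60 N. Pads are 32 mm wide; open, the fingers measure 118 mm over their backs; the gripper's body (76 mm by 178 mm) begins 60 mm behind the grasp point.
Start: joints at [-72.193, 18.312, 89.639, -0, 72.044, -1.146], TCP at [186.764, -543.843, 188.276] pointing down, gripper open.
Joint ranges: [-177.97, 177.97], [-48.28, 115.42], [12.27, 149.76], [-77.06, 257.06], [2.81, 150.46], [-146.56, 146.56]. Speed limits (degrees/s): [147.25, 147.25, 180, 180, 180, 180].

## Interface

Orientations are given as [roll, pitch, yaw] about the fixed x, y, z axes, in that order (R = Rz(yaw) Ry(pitch) Rx(roll)).
In Python, from workcell import env, grab_frame gives the robot as it stands. The module is installed in compiled form; this text tells all that it offers.
- The arm moves only by the tool move_arm, never from a script. Its argument "plan" is a list of rows, each an object of numbers: "tx", "ty", "tz": the shift along the tool's x, y, z in cm; "wx", "wy", "wz": the turn, a rotation vector about the tool's x, y, z in rad. In form: [{"tx": .., "ty": .., "tz": .., "wx": .., "wy": .., "wz": ..}, ...]. A call has 1 to 12 rows; each row shifts and turns the commanded pose from where the row before left it, along the tool's axes as they then stand; what a row does not reach is not made up. A row lasts 1/12 s, in which the tool goes at most 41.7 mm and 7.16 degrees, less where a joint would pass 70% of its speed; a pose out of reach is approached as far as the arm can. A call is refused whole if a number of a shift passes 4.17 or a number of a turn 0.125, either way. A call with a gripper value outside its range is refused whole. "gripper" is the finger opening in cm, from 0 to 9.12, set as the call begins (left out, the last holds). The fingers move at their own pace and stop on an object; "force" is the grip in N (left out, the last holds). Time passes only in rows, so rows that do not move let the fingers close. It gives the time, the measured TCP pose, the force, the opening and the grip force at its end, in the units of the state.
- env.state(): the state, without advancing time (a new reading comes with each control period).
- grab_frame(name): name is "side" or "top" or "wrist"; returns a dict with "color" (480x640x3 uint8, red, green, blue), "vfov" (degrees; the focal length in pixels is half the picture's height over the tangent of half this angle, whatever the lens; pixels are square), "cx", "cy" (the principal point, pixels), "k1" (the pictures are not rectified: a ray, as slopes to the right and down, at radius r is drawn at 1 + k1 r^2 times it, then the intrinsics apply), "view" (4x4, takes a point from world to camera coordinates). Camera axes: x right, y up, looking along -z (the intrinsics and any distortion apply to the point x, -y, -z); pixel columns grow to the right and rows downward; lengths in mm; the calibration is good to about 2 mm. A picture is of the moment at which its call begins. There is no depth.
- env.job_done(): hands the job in; it is judged then, once.
The state is a dict: "time_s": time; "qpos": joint angles; "qvel": joint speeds; "effort": joint torques, N m; "ee_pos": TCP position; "ee_rot": TCP orientation; "force": force on the tool from outside, world axes, zero at the start; "torque": the same for the moment, N m; "gripper_width": finger opening in mm; "gripper_force": force on a finger pad.
Only numpy, scipy, OpenCV 4.12 (cv2) and the standard library are available. Lean on these libraries where they do the work, as an engineer would, in place of code of your own. Each camera call takes 0.05 s, during which the arm holds its last target. There are 200 camera calls.

## Working session

There is one attempt and no reset: what is moved stays moved. The work goes in short steps, Python scripts to look and compute and a tool call to move; the robot and the scene stay as the last step left them, time stands still between calls to the robot, and variables do not carry over. Pictures are saved under pics/ and viewed, at most 11 in all, crops included, and the job is handed in when it is done.

Besides the shell and the picture viewer there is one more tool, called after "Call:" as name(argument=value, ...) on one line, values as JSON. move_arm: Moves the arm, as the interface text tells. Its arguments: {"type":"object","properties":{"plan":{"type":"array","items":{"type":"object","properties":{"tx":{"type":"number"},"ty":{"type":"number"},"tz":{"type":"number"},"wx":{"type":"number"},"wy":{"type":"number"},"wz":{"type":"number"}}}},"gripper":{"type":"number"},"force":{"type":"number"}},"required":["plan"]}

```bash
mkdir -p pics; cat > h.py <<'E'
import numpy as np, cv2
from workcell import env, grab_frame
def ray(f,u,v):
    h,w=f["color"].shape[:2]; F=h/2/np.tan(np.radians(f["vfov"])/2)
    x,y=(u-f["cx"])/F,(v-f["cy"])/F
    a,b=x,y
    for _ in range(30):
        s=1+f["k1"]*(a*a+b*b); a,b=x/s,y/s
    V=np.array(f["view"]); R=V[:3,:3]; o=-R.T@V[:3,3]
    return o,R.T@np.array([a,-b,-1.])
def onplane(f,u,v,z):
    o,d=ray(f,u,v); return o+d*(z-o[2])/d[2]
def tri(r1,r2):
    (o1,d1),(o2,d2)=r1,r2
    s=np.linalg.lstsq(np.c_[d1,-d2],o2-o1,rcond=None)[0]
    p,q=o1+s[0]*d1,o2+s[1]*d2
    return (p+q)/2,np.linalg.norm(p-q)
def save(f,n): cv2.imwrite("pics/"+n,cv2.cvtColor(f["color"],cv2.COLOR_RGB2BGR))
E
python3 - <<'E'
from h import *
for n in("top","side"): f=grab_frame(n); save(f,n+"0.png"); print(n,f["vfov"],f["k1"],np.round(ray(f,320,240),2))
s=env.state();print(s["time_s"],s["ee_pos"],s["ee_rot"],s["force"],s["gripper_width"])
E
```

```text
top 49.6689210030959 0.033436857205598525 [[ 4.88060e+02  1.64400e+01  1.39348e+03]
 [ 8.00000e-02  0.00000e+00 -1.00000e+00]]
side 48.96896712419666 -0.10300272232416781 [[ 3.2680e+02  5.8752e+02  8.4598e+02]
 [ 3.0000e-01 -5.8000e-01 -7.6000e-01]]
0.1 [ 186.619736   -543.3733835   187.52300941] [-1.79911666e+02 -1.20428480e-03  1.89525225e+01] [ 0.01535576  0.97107774 -0.7196123 ] 91.66645810283632
```

View pics/top0.png

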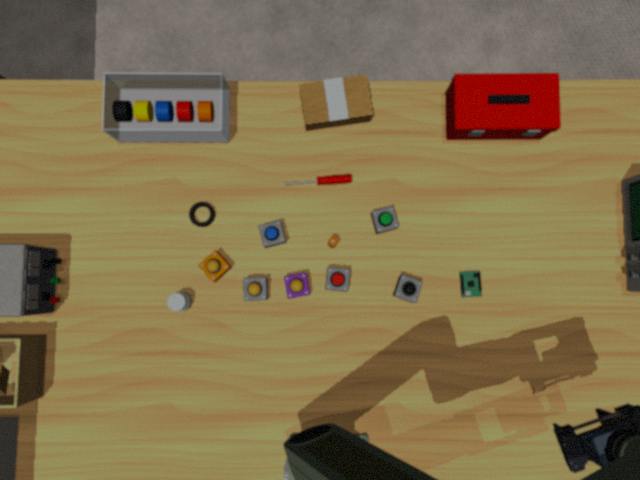

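View pics/side0.png

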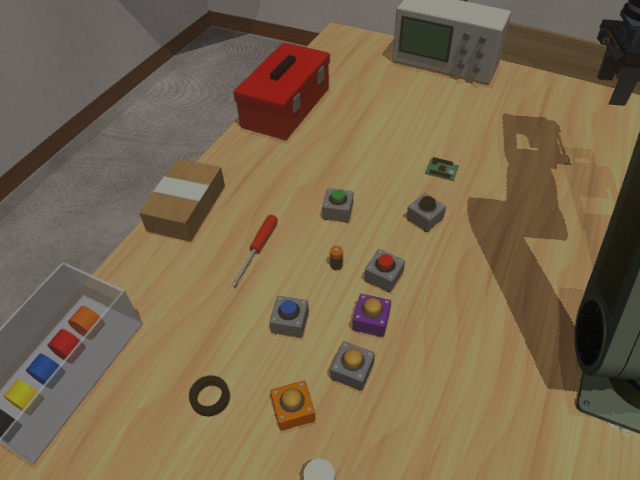

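The top view shows the brass stud on its grey box at about (255,289) and the green button at (386,219). The side view shows them at (352,357) and (338,197). The decoys are the purple and orange boxes, with brass studs at (297,285) and (214,266) in the top view.

```bash
python3 - <<'E'
from h import *
F={n:grab_frame(n) for n in("top","side")}
def blob(f,u,v,lo,hi,R):
    hsv=cv2.cvtColor(f["color"],cv2.COLOR_RGB2HSV); m=cv2.inRange(hsv,lo,hi)
    k=np.zeros_like(m); cv2.circle(k,(u,v),R,255,-1); m&=k
    n,l,s,c=cv2.connectedComponentsWithStats(m); i=1+np.argmax(s[1:,4]); return c[i],s[i]
for nm,t,s,lo,hi,z in(("earth",(255,289),(352,357),(10,110,60),(28,255,255),62),("green",(386,219),(338,197),(45,110,40),(85,255,255),56)):
    a,sa=blob(F["top"],*t,lo,hi,11); b,sb=blob(F["side"],*s,lo,hi,14)
    p,e=tri(ray(F["top"],*a),ray(F["side"],*b))
    print(nm,a,sa,b,sb,"tri",p.round(1),e.round(1),"planes",onplane(F["top"],*a,z).round(1),onplane(F["side"],*b,z).round(1))
s=env.state();print(s["time_s"],s["qpos"])
big=[cv2.resize(F["top"]["color"][250:325,215:315],None,fx=4,fy=4,interpolation=2),cv2.resize(F["side"]["color"][325:400,302:402],None,fx=4,fy=4,interpolation=2)]
save({"color":np.hstack(big)},"crop.png")
E
```

```text
earth [253.94615385 288.56923077] [248 283  13  13 130] [352.56862745 358.12418301] [343 349  20  20 306] tri [477.2 188.8  44.9] 1.0 planes [476.9 186.4  62. ] [474.5 197.4  62. ]
green [385.32786885 218.48360656] [379 213  13  12 122] [337.93859649 194.84210526] [331 190  14  12 114] tri [ 659.3 -152.4   50.2] 1.1 planes [ 658.  -151.8   56. ] [ 657.4 -146.8   56. ]
0.2 [-7.21913978e+01  1.83367415e+01  8.96769106e+01 -2.10932756e-03
  7.20433874e+01 -1.14738344e+00]
```

View pics/crop.png

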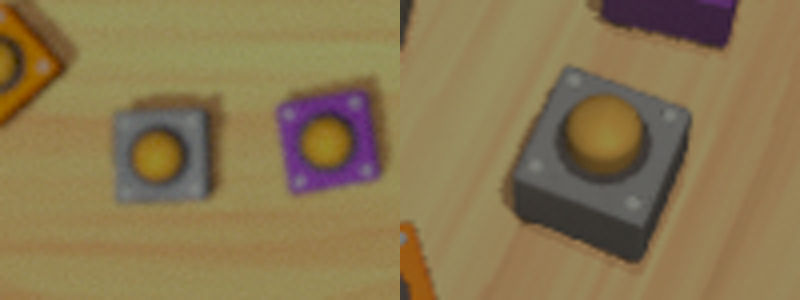

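Call:
move_arm(plan=[{"tx": 2.33,"ty": -2.71},{"tx": 2.33,"ty": -2.71},{"tx": 2.33,"ty": -2.71},{"tx": 2.33,"ty": -2.71},{"tx": 2.33,"ty": -2.71},{"tx": 2.33,"ty": -2.71},{"tx": 2.33,"ty": -2.71},{"tx": 2.33,"ty": -2.71},{"tx": 2.33,"ty": -2.71},{"tx": 2.33,"ty": -2.71},{"tx": 2.33,"ty": -2.71}], gripper=0, force=10)

```text
schema error: expected keys tx, ty, tz, wx, wy, wz
```

Call:
move_arm(plan=[{"tx": 2.33,"ty": -2.71},{"tx": 2.33,"ty": -2.71},{"tx": 2.33,"ty": -2.71},{"tx": 2.33,"ty": -2.71},{"tx": 2.33,"ty": -2.71},{"tx": 2.33,"ty": -2.71},{"tx": 2.33,"ty": -2.71},{"tx": 2.33,"ty": -2.71},{"tx": 2.33,"ty": -2.71},{"tx": 2.33,"ty": -2.71},{"tx": 2.33,"ty": -2.71},{"tx": 0}])

```text
schema error: expected keys tx, ty, tz, wx, wy, wz
```

```bash
python3 - <<'E'
from h import *
f=grab_frame("wrist"); save(f,"w1.png")
V=np.array(f["view"]); print("cam",-V[:3,:3].T@V[:3,3])
s=env.state();print(s["time_s"],s["ee_pos"],s["ee_rot"],s["force"],s["gripper_width"])
hsv=cv2.cvtColor(f["color"],cv2.COLOR_RGB2HSV)
for nm,lo,hi,z in(("brass",(10,120,60),(28,255,255),56),("green",(45,110,40),(85,255,255),56)):
    n,l,st,c=cv2.connectedComponentsWithStats(cv2.inRange(hsv,lo,hi))
    for i in range(1,n):
        if 300<st[i,4]<40000: print(nm,c[i].round(),st[i],onplane(f,*c[i],z).round(1))
E
```

```text
cam [ 264.99324527 -517.658683    385.29833699]
0.25 [ 186.70590956 -543.61329626  187.87361553] [-1.79956905e+02 -2.87511463e-04  1.89575223e+01] [-0.4650214  -0.16342735 -0.80879882] 91.18274135689398
brass [588.  22.] [ 523    0  117   54 1545] [ 404.3 -694.6   56. ]
brass [616.  11.] [587   0  53  27 378] [ 419.9 -712.6   56. ]
brass [491. 287.] [ 421  254  122   77 2835] [ 171.3 -719.6   56. ]
brass [ 34. 285.] [  0 271  77  29 304] [  30.1 -304.4   56. ]
brass [108. 347.] [100 318  34  64 394] [ -14.3 -385.2   56. ]
brass [534. 347.] [510 318  33  64 408] [ 125.1 -792.9   56. ]
brass [348. 410.] [ 185  367  328   58 4899] [  -6.  -640.7   56. ]
brass [393. 390.] [328 370 120  34 409] [  32.5 -676.    56. ]
```

View pics/w1.png

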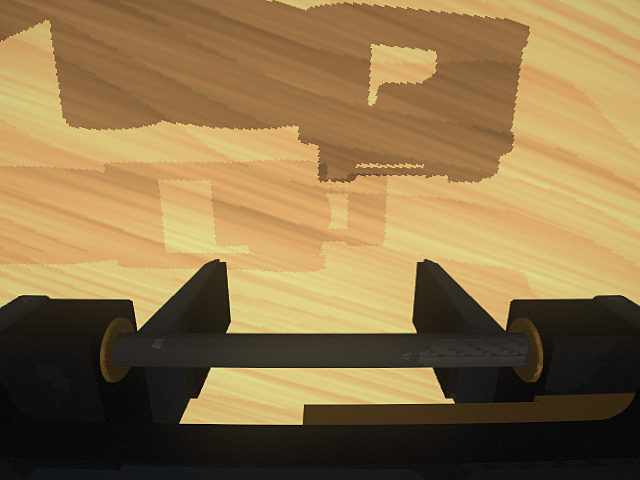

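The arm did not move, because every row needs all six keys. The wrist picture shows only bare bench and the open fingers.

Call:
move_arm(plan=[{"tx": 2.33,"ty": -2.71,"tz": 0,"wx": 0,"wy": 0,"wz": 0},{"tx": 2.33,"ty": -2.71,"tz": 0,"wx": 0,"wy": 0,"wz": 0},{"tx": 2.33,"ty": -2.71,"tz": 0,"wx": 0,"wy": 0,"wz": 0},{"tx": 2.33,"ty": -2.71,"tz": 0,"wx": 0,"wy": 0,"wz": 0},{"tx": 2.33,"ty": -2.71,"tz": 0,"wx": 0,"wy": 0,"wz": 0},{"tx": 2.33,"ty": -2.71,"tz": 0,"wx": 0,"wy": 0,"wz": 0},{"tx": 2.33,"ty": -2.71,"tz": 0,"wx": 0,"wy": 0,"wz": 0},{"tx": 2.33,"ty": -2.71,"tz": 0,"wx": 0,"wy": 0,"wz": 0},{"tx": 2.33,"ty": -2.71,"tz": 0,"wx": 0,"wy": 0,"wz": 0},{"tx": 2.33,"ty": -2.71,"tz": 0,"wx": 0,"wy": 0,"wz": 0},{"tx": 2.33,"ty": -2.71,"tz": 0,"wx": 0,"wy": 0,"wz": 0}], gripper=0, force=10)

```text
time_s: 1.17
ee_pos: [332.5, -177.0, 188.4]
ee_rot: [180.0, -0.0, 18.9]
force: [0.2, -1.0, 0.3]
gripper_width: 20.8
gripper_force: 0.0
```

Call:
move_arm(plan=[{"tx": 1.6,"ty": -2.71,"tz": 0,"wx": 0,"wy": 0,"wz": 0},{"tx": 1.6,"ty": -2.71,"tz": 0,"wx": 0,"wy": 0,"wz": 0},{"tx": 1.6,"ty": -2.71,"tz": 0,"wx": 0,"wy": 0,"wz": 0},{"tx": 1.6,"ty": -2.71,"tz": 0,"wx": 0,"wy": 0,"wz": 0},{"tx": 1.6,"ty": -2.71,"tz": 0,"wx": 0,"wy": 0,"wz": 0},{"tx": 1.6,"ty": -2.71,"tz": 0,"wx": 0,"wy": 0,"wz": 0},{"tx": 1.6,"ty": -2.71,"tz": 0,"wx": 0,"wy": 0,"wz": 0},{"tx": 1.6,"ty": -2.71,"tz": 0,"wx": 0,"wy": 0,"wz": 0},{"tx": 1.6,"ty": -2.71,"tz": 0,"wx": 0,"wy": 0,"wz": 0},{"tx": 1.6,"ty": -2.71,"tz": 0,"wx": 0,"wy": 0,"wz": 0},{"tx": 1.6,"ty": -2.71,"tz": 0,"wx": 0,"wy": 0,"wz": 0},{"tx": 0,"ty": 0,"tz": 0,"wx": 0,"wy": 0,"wz": 0}])

```text
time_s: 2.17
ee_pos: [403.3, 165.0, 188.3]
ee_rot: [-179.9, -0.1, 19.2]
force: [0.2, -0.8, -0.0]
gripper_width: 0.0
gripper_force: 0.0
```

```bash
python3 - <<'E'
from h import *
f=grab_frame("wrist"); save(f,"w2.png")
V=np.array(f["view"]); print("cam",-V[:3,:3].T@V[:3,3])
s=env.state();print(s["time_s"],s["ee_pos"],s["ee_rot"],s["force"],s["gripper_width"])
hsv=cv2.cvtColor(f["color"],cv2.COLOR_RGB2HSV)
n,l,st,c=cv2.connectedComponentsWithStats(cv2.inRange(hsv,(10,150,60),(28,255,255)))
for i in range(1,n):
    if 300<st[i,4]<40000: print(c[i].round(),st[i],onplane(f,*c[i],56).round(1))
E
```

```text
cam [481.12313418 190.84013501 385.9738791 ]
2.2167 [402.27752115 162.49739331 188.03191667] [-1.79992019e+02 -3.83083231e-04  1.91880717e+01] [-0.37385271 -0.59385201 -0.29666174] 0.5479913401700887
[227.  26.] [ 179    0   95   64 3635] [522.6 283.9  56. ]
[594.  65.] [575  49  40  33 944] [595.1  -5.2  56. ]
[322. 123.] [ 304  104   37   39 1116] [477.2 189.4  56. ]
[443. 156.] [ 424  138   39   37 1145] [485.7  82.4  56. ]
[276. 412.] [  79  398  368   27 7673] [182.8 138.1  56. ]
```

View pics/w2.png

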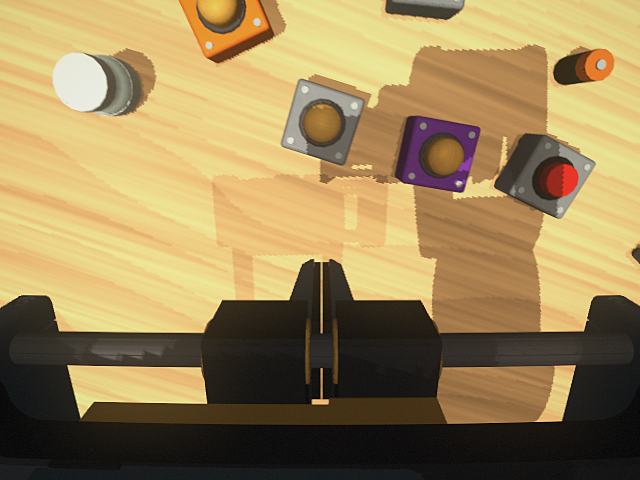

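The wrist view shows the grey earth box with its brass stud at (322,123), almost directly below the camera. It casts to (477,189), which agrees with the top view. The purple decoy is at (443,156) and the fingers are closed. I'll move above the stud.

Call:
move_arm(plan=[{"tx": 2.6,"ty": 0.04,"tz": 0,"wx": 0,"wy": 0,"wz": 0},{"tx": 2.6,"ty": 0.04,"tz": 0,"wx": 0,"wy": 0,"wz": 0},{"tx": 2.6,"ty": 0.03,"tz": 0,"wx": 0,"wy": 0,"wz": 0},{"tx": 0,"ty": 0,"tz": 3,"wx": 0,"wy": 0,"wz": 0},{"tx": 0,"ty": 0,"tz": 3,"wx": 0,"wy": 0,"wz": 0},{"tx": 0,"ty": 0,"tz": 3,"wx": 0,"wy": 0,"wz": 0},{"tx": 0,"ty": 0,"tz": 1.5,"wx": 0,"wy": 0,"wz": 0},{"tx": 0,"ty": 0,"tz": 0,"wx": 0,"wy": 0,"wz": 0},{"tx": 0,"ty": 0,"tz": 0,"wx": 0,"wy": 0,"wz": 0}])

```text
time_s: 2.97
ee_pos: [475.8, 183.7, 83.0]
ee_rot: [180.0, 0.1, 18.9]
force: [-0.2, -0.2, -0.1]
gripper_width: 0.2
gripper_force: 0.0
```

```bash
python3 - <<'E'
from h import *
P=[];Fz=[]
for i in range(8):
    f=grab_frame("side"); s=env.state(); P.append(s["ee_pos"]);Fz.append(s["force"])
print(np.mean(P,0),np.std(P,0),np.mean(Fz,0),np.std(Fz,0),s["time_s"])
save({"color":cv2.resize(f["color"][250:430,250:450],None,fx=3,fy=3,interpolation=2)},"s2.png")
E
```

```text
[476.97982154 184.73877701  84.50071231] [0.28752587 0.22430482 0.32436459] [ 0.11584812  0.0309566  -0.19098422] [0.56535805 0.51130567 0.6441685 ] 3.3667
```

View pics/s2.png

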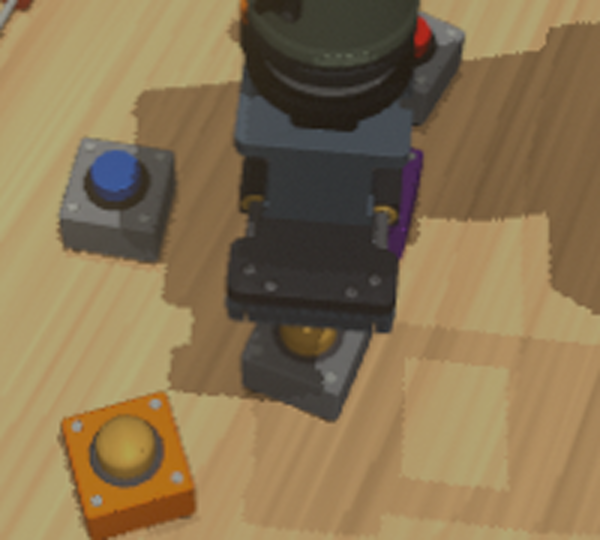

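The side view shows the closed gripper directly above the earth stud, clear of the purple and blue boxes. The mean TCP is (477.0, 184.7, 84.5), so I'll shift 3.5 mm in y and go down about 27 mm, slowly at the end.

Call:
move_arm(plan=[{"tx": 0.11,"ty": -0.33,"tz": 0.6,"wx": 0,"wy": 0,"wz": 0},{"tx": 0,"ty": 0,"tz": 0.6,"wx": 0,"wy": 0,"wz": 0},{"tx": 0,"ty": 0,"tz": 0.4,"wx": 0,"wy": 0,"wz": 0},{"tx": 0,"ty": 0,"tz": 0.3,"wx": 0,"wy": 0,"wz": 0},{"tx": 0,"ty": 0,"tz": 0.2,"wx": 0,"wy": 0,"wz": 0},{"tx": 0,"ty": 0,"tz": 0.2,"wx": 0,"wy": 0,"wz": 0},{"tx": 0,"ty": 0,"tz": 0.2,"wx": 0,"wy": 0,"wz": 0},{"tx": 0,"ty": 0,"tz": 0.2,"wx": 0,"wy": 0,"wz": 0},{"tx": 0,"ty": 0,"tz": 0,"wx": 0,"wy": 0,"wz": 0}])

```text
time_s: 4.12
ee_pos: [475.9, 188.1, 55.9]
ee_rot: [180.0, 0.0, 19.0]
force: [-0.6, 0.1, 0.5]
gripper_width: 0.5
gripper_force: 0.0
```

```bash
cat > avg.py <<'E'
from h import *
S=[]
for i in range(8):
    grab_frame("side"); s=env.state(); S.append(np.r_[s["ee_pos"],s["force"],s["ee_rot"][2]])
print(np.mean(S,0).round(2),s["time_s"])
E
python3 avg.py
```

```text
[ 4.7618e+02  1.8822e+02  5.6310e+01 -3.0000e-02 -4.0000e-02  1.0000e-01
  1.8950e+01] 4.5167
```

Call:
move_arm(plan=[{"tx": 0,"ty": 0,"tz": 0.15,"wx": 0,"wy": 0,"wz": 0},{"tx": 0,"ty": 0,"tz": 0.15,"wx": 0,"wy": 0,"wz": 0},{"tx": 0,"ty": 0,"tz": 0,"wx": 0,"wy": 0,"wz": 0}])

```text
time_s: 4.77
ee_pos: [475.8, 188.1, 52.9]
ee_rot: [180.0, 0.0, 19.0]
force: [-0.6, -0.7, -0.2]
gripper_width: 0.5
gripper_force: 0.0
```

```bash
python3 avg.py; python3 - <<'E'
from h import *
f=grab_frame("side"); g=grab_frame("wrist")
save({"color":np.hstack([cv2.resize(f["color"][290:410,290:410],(400,400),interpolation=2),cv2.resize(g["color"][220:340,260:380],(400,400),interpolation=2)])},"s3.png")
E
```

```text
[4.7606e+02 1.8819e+02 5.3170e+01 3.3000e-01 7.0000e-02 2.0000e-01
 1.8950e+01] 5.1667
```

View pics/s3.png

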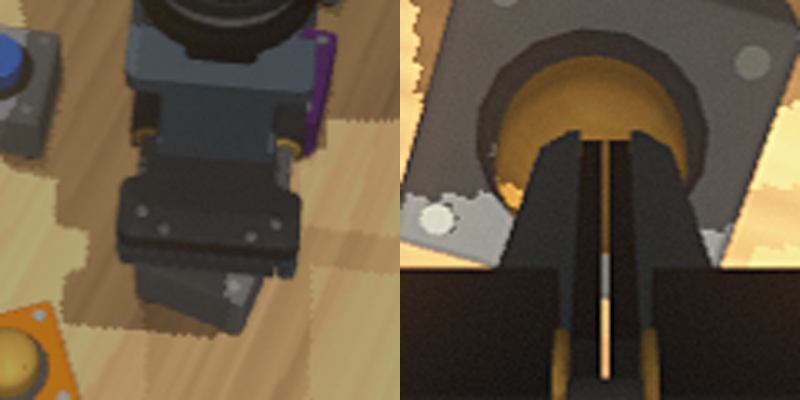

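```bash
python3 - <<'E'
from h import *
g=grab_frame("wrist"); V=np.array(g["view"]); R=V[:3,:3]
s=env.state(); print(s["ee_pos"],s["effort"],s["time_s"]); print("cam",-R.T@V[:3,3], "look",-R[2])
a=np.radians(18.95); M=np.array([[np.cos(a),np.sin(a)],[np.sin(a),-np.cos(a)]])
ee=np.array([476.1,188.2])
pp=lambda cx,cy:(260+(cx-400)*.3,220+cy*.3)
for n,c,zs in(("tipL",(575,132),(50,56,62)),("tipR",(640,132),(50,56,62)),("ring front",(593,30),(42,)),("ringL",(478,145),(42,)),("ringR",(708,145),(42,)),("brass front",(593,57),(42,48,54,60)),("brassL",(497,140),(48,54))):
    for z in zs:
        p=onplane(g,*pp(*c),z); print(n,z,p.round(1),"tool",(M@(p[:2]-ee)).round(1))
E
```

```text
[476.09675891 188.21419664  53.25278326] [ 1.21919215e-04 -3.82121015e+01 -1.85374224e+01  2.64818338e-02
 -7.81645719e-02  2.85621007e-05] 5.3167
cam [554.35660899 214.28733352 250.8025076 ] look [-0.27485835 -0.09479912 -0.95679988]
tipL 50 [480.  193.8  50. ] tool [ 5.6 -4. ]
tipL 56 [482.3 194.4  56. ] tool [ 7.8 -3.9]
tipL 62 [484.5 195.   62. ] tool [10.1 -3.7]
tipR 50 [483.6 183.5  50. ] tool [5.5 6.9]
tipR 56 [485.7 184.4  56. ] tool [7.8 6.7]
tipR 62 [487.8 185.3  62. ] tool [10.1  6.5]
ring front 42 [495.7 196.   42. ] tool [21.1 -1. ]
ringL 42 [469.3 208.3  42. ] tool [  0.1 -21.3]
ringR 42 [482.3 170.1  42. ] tool [-0.  19.1]
brass front 42 [491.1 194.4  42. ] tool [16.2 -1. ]
brass front 48 [492.9 195.   48. ] tool [18.1 -1. ]
brass front 54 [494.8 195.6  54. ] tool [20.  -0.9]
brass front 60 [496.6 196.1  60. ] tool [21.9 -0.9]
brassL 48 [473.6 205.7  48. ] tool [  3.4 -17.4]
brassL 54 [476. 206.  54.] tool [  5.7 -16.8]
```

```bash
python3 - <<'E'
from h import *
g=grab_frame("wrist"); w=cv2.imread("pics/w1.png")
V=np.array(g["view"]);R=V[:3,:3]
a=np.radians(18.95); M=np.array([[np.cos(a),np.sin(a)],[np.sin(a),-np.cos(a)]]); ee=np.array([476.1,188.2])
# hand-camera geometry is fixed: use the w1 pixels with today's pose; z relative to TCP
for dz in(-10,0,10,20,30):
    q=[M@(onplane(g,*p,53.2+dz)[:2]-ee) for p in((229,262),(415,262),(229,320),(415,320))]
    print(dz,np.round(q,1).tolist(),"sep",round(q[1][1]-q[0][1],1))
s=env.state();print(s["force"],s["time_s"])
E
```

```text
-10 [[1.5, -52.8], [1.3, 55.5], [-36.5, -55.6], [-36.8, 58.2]] sep 108.3
0 [[5.4, -50.2], [5.2, 52.8], [-30.8, -52.9], [-31.0, 55.5]] sep 103.0
10 [[9.3, -47.6], [9.1, 50.2], [-25.1, -50.2], [-25.3, 52.7]] sep 97.8
20 [[13.2, -45.1], [13.0, 47.6], [-19.3, -47.5], [-19.6, 49.9]] sep 92.6
30 [[17.1, -42.5], [16.9, 44.9], [-13.6, -44.8], [-13.8, 47.2]] sep 87.4
[-0.15935684  0.42977661  0.46186777] 5.3667
```

```bash
python3 -c "
import cv2
w=cv2.imread('pics/w1.png')[240:430,120:520]; cv2.imwrite('pics/w1c.png',cv2.convertScaleAbs(cv2.resize(w,None,fx=2,fy=2,interpolation=2),alpha=2.5,beta=20))"
```

```text
(no output)
```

View pics/w1c.png

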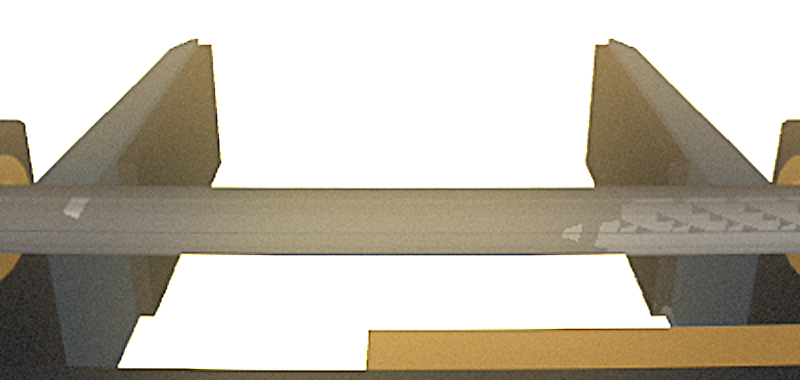

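The wrist picture from the start puts the fingertips about 25 mm above the reported TCP. At the known 91 mm opening, both the gap and the ±16 mm pad width fit that height. The near-zero force also says nothing is in contact yet, so I'll go down in small steps by force.

Call:
move_arm(plan=[{"tx": 0,"ty": 0,"tz": 0.1,"wx": 0,"wy": 0,"wz": 0},{"tx": 0,"ty": 0,"tz": 0.1,"wx": 0,"wy": 0,"wz": 0},{"tx": 0,"ty": 0,"tz": 0.1,"wx": 0,"wy": 0,"wz": 0},{"tx": 0,"ty": 0,"tz": 0,"wx": 0,"wy": 0,"wz": 0}])

```text
time_s: 5.7
ee_pos: [475.9, 188.1, 49.9]
ee_rot: [180.0, 0.0, 19.0]
force: [0.4, -0.2, -0.6]
gripper_width: 0.7
gripper_force: 0.0
```

```bash
python3 avg.py
```

```text
[ 4.7608e+02  1.8821e+02  5.0190e+01 -0.0000e+00 -2.4000e-01 -2.3000e-01
  1.8950e+01] 6.1
```

Call:
move_arm(plan=[{"tx": 0,"ty": 0,"tz": 0.1,"wx": 0,"wy": 0,"wz": 0},{"tx": 0,"ty": 0,"tz": 0.1,"wx": 0,"wy": 0,"wz": 0},{"tx": 0,"ty": 0,"tz": 0.1,"wx": 0,"wy": 0,"wz": 0},{"tx": 0,"ty": 0,"tz": 0.1,"wx": 0,"wy": 0,"wz": 0},{"tx": 0,"ty": 0,"tz": 0.1,"wx": 0,"wy": 0,"wz": 0},{"tx": 0,"ty": 0,"tz": 0,"wx": 0,"wy": 0,"wz": 0},{"tx": 0,"ty": 0,"tz": 0,"wx": 0,"wy": 0,"wz": 0}])

```text
time_s: 6.68
ee_pos: [476.0, 188.2, 45.1]
ee_rot: [180.0, 0.0, 19.0]
force: [0.5, -0.3, 0.1]
gripper_width: 0.6
gripper_force: 0.0
```

```bash
sed -i 's/range(8)/range(6)/' avg.py; python3 avg.py
```

```text
[4.7611e+02 1.8821e+02 4.5250e+01 3.4000e-01 4.6000e-01 2.0000e-01
 1.8950e+01] 6.9833
```

Call:
move_arm(plan=[{"tx": 0,"ty": 0,"tz": 0.1,"wx": 0,"wy": 0,"wz": 0},{"tx": 0,"ty": 0,"tz": 0.1,"wx": 0,"wy": 0,"wz": 0},{"tx": 0,"ty": 0,"tz": 0.1,"wx": 0,"wy": 0,"wz": 0},{"tx": 0,"ty": 0,"tz": 0.1,"wx": 0,"wy": 0,"wz": 0},{"tx": 0,"ty": 0,"tz": 0.1,"wx": 0,"wy": 0,"wz": 0},{"tx": 0,"ty": 0,"tz": 0,"wx": 0,"wy": 0,"wz": 0},{"tx": 0,"ty": 0,"tz": 0,"wx": 0,"wy": 0,"wz": 0}])

```text
time_s: 7.57
ee_pos: [476.0, 188.2, 40.1]
ee_rot: [180.0, 0.0, 19.0]
force: [-0.7, 0.3, -0.5]
gripper_width: 0.7
gripper_force: 0.0
```

```bash
python3 avg.py
```

```text
[ 4.7612e+02  1.8822e+02  4.0250e+01 -1.3000e-01 -1.2000e-01  3.0000e-02
  1.8950e+01] 7.8667
```

Call:
move_arm(plan=[{"tx": 0,"ty": 0,"tz": 0.1,"wx": 0,"wy": 0,"wz": 0},{"tx": 0,"ty": 0,"tz": 0.1,"wx": 0,"wy": 0,"wz": 0},{"tx": 0,"ty": 0,"tz": 0.1,"wx": 0,"wy": 0,"wz": 0},{"tx": 0,"ty": 0,"tz": 0.1,"wx": 0,"wy": 0,"wz": 0},{"tx": 0,"ty": 0,"tz": 0,"wx": 0,"wy": 0,"wz": 0},{"tx": 0,"ty": 0,"tz": 0,"wx": 0,"wy": 0,"wz": 0}])

```text
time_s: 8.37
ee_pos: [476.0, 188.2, 36.1]
ee_rot: [180.0, 0.0, 19.0]
force: [-0.1, 1.3, 0.2]
gripper_width: 0.8
gripper_force: 0.1
```

```bash
python3 avg.py; python3 - <<'E'
from h import *
f=grab_frame("side"); g=grab_frame("wrist")
save({"color":np.hstack([cv2.resize(f["color"][290:410,290:410],(400,400),interpolation=2),cv2.resize(g["color"][220:340,260:380],(400,400),interpolation=2)])},"s4.png")
E
```

```text
[ 4.7607e+02  1.8819e+02  3.6230e+01 -2.3000e-01 -1.5000e-01 -3.0000e-02
  1.8950e+01] 8.6667
```

View pics/s4.png

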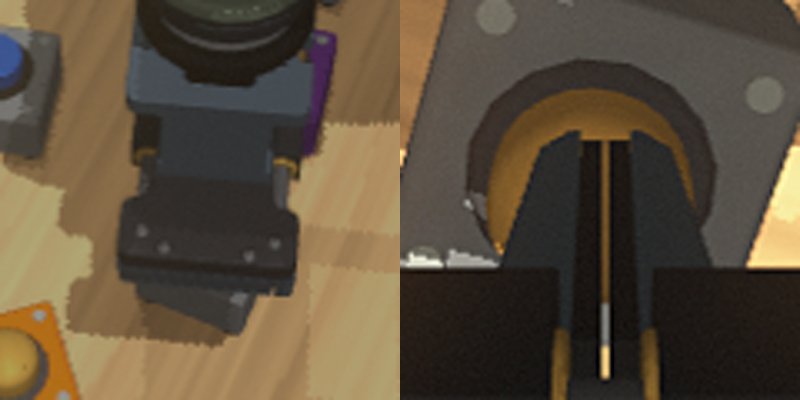

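The stud's rim still looks fully up relative to its collar at (593,185), which agrees with zero force: the tips should be just above it. I'll keep going down in small steps.

Call:
move_arm(plan=[{"tx": 0,"ty": 0,"tz": 0.1,"wx": 0,"wy": 0,"wz": 0},{"tx": 0,"ty": 0,"tz": 0.1,"wx": 0,"wy": 0,"wz": 0},{"tx": 0,"ty": 0,"tz": 0.1,"wx": 0,"wy": 0,"wz": 0},{"tx": 0,"ty": 0,"tz": 0,"wx": 0,"wy": 0,"wz": 0},{"tx": 0,"ty": 0,"tz": 0,"wx": 0,"wy": 0,"wz": 0}])

```text
time_s: 9.18
ee_pos: [476.1, 188.2, 33.2]
ee_rot: [180.0, -0.0, 19.0]
force: [0.6, -0.8, 1.2]
gripper_width: 0.8
gripper_force: 0.6
```

```bash
python3 avg.py
```

```text
[ 4.7615e+02  1.8823e+02  3.3290e+01 -2.0000e-02 -1.1000e-01  1.0200e+00
  1.8950e+01] 9.4833
```

The force is now 1.0 N, so contact came at a reported z of about 35.3, which makes the tips 26.7 mm above the TCP. I'll press 2 mm more so the stud clearly gives.

Call:
move_arm(plan=[{"tx": 0,"ty": 0,"tz": 0.1,"wx": 0,"wy": 0,"wz": 0},{"tx": 0,"ty": 0,"tz": 0.1,"wx": 0,"wy": 0,"wz": 0},{"tx": 0,"ty": 0,"tz": 0,"wx": 0,"wy": 0,"wz": 0},{"tx": 0,"ty": 0,"tz": 0,"wx": 0,"wy": 0,"wz": 0}])

```text
time_s: 9.82
ee_pos: [476.2, 188.2, 31.2]
ee_rot: [180.0, -0.0, 19.0]
force: [0.2, -0.3, 1.8]
gripper_width: 0.6
gripper_force: 1.0
```

```bash
python3 avg.py
```

```text
[4.7615e+02 1.8822e+02 3.1270e+01 1.7000e-01 3.1000e-01 2.2800e+00
 1.8950e+01] 10.1167
```

Call:
move_arm(plan=[{"tx": 0,"ty": 0,"tz": -1,"wx": 0,"wy": 0,"wz": 0},{"tx": 0,"ty": 0,"tz": -2,"wx": 0,"wy": 0,"wz": 0},{"tx": 0,"ty": 0,"tz": -3,"wx": 0,"wy": 0,"wz": 0},{"tx": 0,"ty": 0,"tz": -3,"wx": 0,"wy": 0,"wz": 0},{"tx": 0,"ty": 0,"tz": -3,"wx": 0,"wy": 0,"wz": 0}])

```text
time_s: 10.53
ee_pos: [475.5, 188.0, 152.8]
ee_rot: [180.0, 0.1, 19.0]
force: [0.5, -0.3, -1.1]
gripper_width: 0.6
gripper_force: 0.0
```

Call:
move_arm(plan=[{"tx": -0.18,"ty": 3.78,"tz": 0,"wx": 0,"wy": 0,"wz": 0},{"tx": -0.18,"ty": 3.78,"tz": 0,"wx": 0,"wy": 0,"wz": 0},{"tx": -0.18,"ty": 3.78,"tz": 0,"wx": 0,"wy": 0,"wz": 0},{"tx": -0.18,"ty": 3.78,"tz": 0,"wx": 0,"wy": 0,"wz": 0},{"tx": -0.18,"ty": 3.78,"tz": 0,"wx": 0,"wy": 0,"wz": 0},{"tx": -0.18,"ty": 3.78,"tz": 0,"wx": 0,"wy": 0,"wz": 0},{"tx": -0.18,"ty": 3.78,"tz": 0,"wx": 0,"wy": 0,"wz": 0},{"tx": -0.18,"ty": 3.78,"tz": 0,"wx": 0,"wy": 0,"wz": 0},{"tx": -0.18,"ty": 3.78,"tz": 0,"wx": 0,"wy": 0,"wz": 0},{"tx": -0.18,"ty": 3.78,"tz": 0,"wx": 0,"wy": 0,"wz": 0},{"tx": 0,"ty": 0,"tz": 0,"wx": 0,"wy": 0,"wz": 0},{"tx": 0,"ty": 0,"tz": 0,"wx": 0,"wy": 0,"wz": 0}])

```text
time_s: 11.53
ee_pos: [581.7, -176.8, 151.1]
ee_rot: [-180.0, 0.0, 18.8]
force: [0.6, -0.1, -1.5]
gripper_width: 0.7
gripper_force: 0.0
```

```bash
python3 avg.py; python3 - <<'E'
from h import *
f=grab_frame("wrist"); save(f,"w3.png")
V=np.array(f["view"]); print("cam",-V[:3,:3].T@V[:3,3])
hsv=cv2.cvtColor(f["color"],cv2.COLOR_RGB2HSV)
n,l,st,c=cv2.connectedComponentsWithStats(cv2.inRange(hsv,(45,110,40),(85,255,255)))
for i in range(1,n):
    if 300<st[i,4]<40000: print(c[i].round(),st[i],onplane(f,*c[i],54).round(1))
E
```

```text
[ 5.8139e+02 -1.7417e+02  1.5138e+02 -2.0000e-02  1.6000e-01 -2.0000e-02
  1.8990e+01] 11.8333
cam [ 659.82857206 -147.61449183  349.11278597]
[324. 118.] [ 305   98   40   41 1288] [ 659.6 -150.4   54. ]
```

View pics/w3.png

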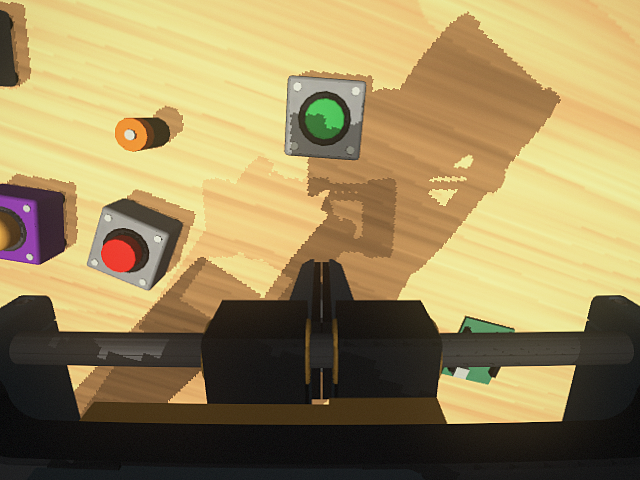

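The green button is at (324,118), directly below the wrist camera, at (659.5,-150.4). The fingertips have a clear way down. I'll move over it and descend to just above contact.

Call:
move_arm(plan=[{"tx": 2.7,"ty": 0.09,"tz": 0,"wx": 0,"wy": 0,"wz": 0},{"tx": 2.7,"ty": 0.09,"tz": 0,"wx": 0,"wy": 0,"wz": 0},{"tx": 2.7,"ty": 0.09,"tz": 0,"wx": 0,"wy": 0,"wz": 0},{"tx": 0,"ty": 0,"tz": 2.5,"wx": 0,"wy": 0,"wz": 0},{"tx": 0,"ty": 0,"tz": 3,"wx": 0,"wy": 0,"wz": 0},{"tx": 0,"ty": 0,"tz": 3,"wx": 0,"wy": 0,"wz": 0},{"tx": 0,"ty": 0,"tz": 2,"wx": 0,"wy": 0,"wz": 0},{"tx": 0,"ty": 0,"tz": 0.9,"wx": 0,"wy": 0,"wz": 0},{"tx": 0,"ty": 0,"tz": 0,"wx": 0,"wy": 0,"wz": 0},{"tx": 0,"ty": 0,"tz": 0,"wx": 0,"wy": 0,"wz": 0},{"tx": 0,"ty": 0,"tz": 0,"wx": 0,"wy": 0,"wz": 0}])

```text
time_s: 12.8
ee_pos: [660.7, -151.5, 39.3]
ee_rot: [179.9, -0.2, 19.0]
force: [0.1, -0.8, 0.3]
gripper_width: 0.5
gripper_force: 0.0
```

```bash
python3 avg.py
```

```text
[ 6.6024e+02 -1.5160e+02  3.8870e+01 -3.3000e-01  2.0000e-01 -1.1000e-01
  1.8950e+01] 13.1
```

Call:
move_arm(plan=[{"tx": 0,"ty": -0.1,"tz": 0.4,"wx": 0,"wy": 0,"wz": 0},{"tx": 0,"ty": 0,"tz": 0.3,"wx": 0,"wy": 0,"wz": 0},{"tx": 0,"ty": 0,"tz": 0.2,"wx": 0,"wy": 0,"wz": 0},{"tx": 0,"ty": 0,"tz": 0.1,"wx": 0,"wy": 0,"wz": 0},{"tx": 0,"ty": 0,"tz": 0.1,"wx": 0,"wy": 0,"wz": 0},{"tx": 0,"ty": 0,"tz": 0.1,"wx": 0,"wy": 0,"wz": 0},{"tx": 0,"ty": 0,"tz": 0.1,"wx": 0,"wy": 0,"wz": 0},{"tx": 0,"ty": 0,"tz": 0,"wx": 0,"wy": 0,"wz": 0},{"tx": 0,"ty": 0,"tz": 0,"wx": 0,"wy": 0,"wz": 0}])

```text
time_s: 13.85
ee_pos: [659.0, -150.4, 24.7]
ee_rot: [180.0, -0.0, 19.0]
force: [-1.6, -0.0, 4.7]
gripper_width: 0.6
gripper_force: 2.4
```

```bash
python3 avg.py
```

```text
[ 659.01 -150.38   24.59   -1.46    1.16    5.33   18.95] 14.15
```

Call:
move_arm(plan=[{"tx": 0,"ty": 0,"tz": 0.05,"wx": 0,"wy": 0,"wz": 0},{"tx": 0,"ty": 0,"tz": 0.05,"wx": 0,"wy": 0,"wz": 0},{"tx": 0,"ty": 0,"tz": 0,"wx": 0,"wy": 0,"wz": 0},{"tx": 0,"ty": 0,"tz": 0,"wx": 0,"wy": 0,"wz": 0}])

```text
time_s: 14.48
ee_pos: [659.1, -150.4, 24.5]
ee_rot: [180.0, -0.0, 19.0]
force: [-2.9, 1.8, 9.5]
gripper_width: 0.7
gripper_force: 4.6
```

```bash
python3 avg.py
```

```text
[ 659.05 -150.38   24.45   -2.37    1.49    9.23   18.95] 14.7833
```

At 9.2 N and no longer moving, the button is at its stop. I'll withdraw straight up.

Call:
move_arm(plan=[{"tx": 0,"ty": 0,"tz": -0.3,"wx": 0,"wy": 0,"wz": 0},{"tx": 0,"ty": 0,"tz": -0.5,"wx": 0,"wy": 0,"wz": 0},{"tx": 0,"ty": 0,"tz": -1,"wx": 0,"wy": 0,"wz": 0},{"tx": 0,"ty": 0,"tz": -2,"wx": 0,"wy": 0,"wz": 0},{"tx": 0,"ty": 0,"tz": -3,"wx": 0,"wy": 0,"wz": 0},{"tx": 0,"ty": 0,"tz": -3,"wx": 0,"wy": 0,"wz": 0},{"tx": 0,"ty": 0,"tz": -3,"wx": 0,"wy": 0,"wz": 0},{"tx": -2,"ty": 0,"tz": 0,"wx": 0,"wy": 0,"wz": 0},{"tx": -3,"ty": 0,"tz": 0,"wx": 0,"wy": 0,"wz": 0},{"tx": -3,"ty": 0,"tz": 0,"wx": 0,"wy": 0,"wz": 0},{"tx": 0,"ty": 0,"tz": 0,"wx": 0,"wy": 0,"wz": 0},{"tx": 0,"ty": 0,"tz": 0,"wx": 0,"wy": 0,"wz": 0}])

```text
time_s: 15.78
ee_pos: [582.4, -177.0, 151.8]
ee_rot: [180.0, -0.0, 18.9]
force: [0.9, 0.6, 0.8]
gripper_width: 0.3
gripper_force: 0.0
```

```bash
python3 avg.py; python3 - <<'E'
from h import *
f=grab_frame("wrist"); save(f,"w4.png")
hsv=cv2.cvtColor(f["color"],cv2.COLOR_RGB2HSV)
n,l,st,c=cv2.connectedComponentsWithStats(cv2.inRange(hsv,(45,110,40),(85,255,255)))
for i in range(1,n):
    if 300<st[i,4]<40000: print(c[i].round(),st[i],onplane(f,*c[i],54).round(1))
E
```

```text
[ 5.8418e+02 -1.7637e+02  1.5132e+02  2.9000e-01  6.0000e-01  1.7000e-01
  1.8970e+01] 16.0833
[320. 120.] [ 301  100   39   42 1281] [ 659.5 -150.4   54. ]
```

View pics/w4.png

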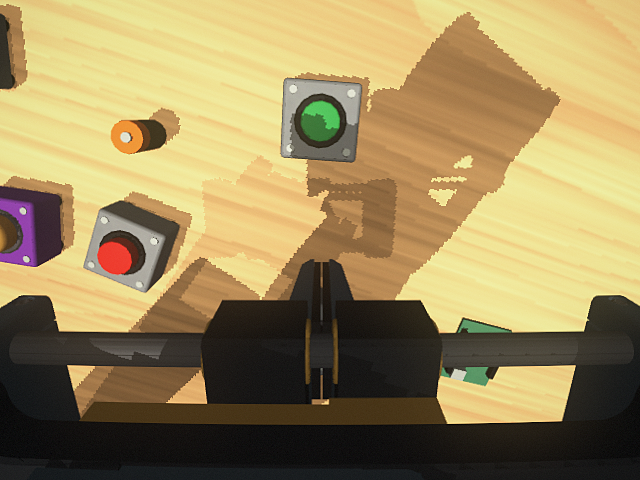

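The green button at (320,120) is back up and has not shifted (659.5,-150.4). The neighbouring boxes are undisturbed and the hand is clear, so I'll hand the job in.

```bash
python3 -c "
from workcell import env
print(env.job_done())"
```

```text
the job is handed in; nothing more can be done
None
```

I touched the earth stud lightly (about 2 N, roughly 5 mm of give), pressed the green button to its stop at about 9 N, let it spring back, withdrew the hand and handed the job in at about 16 s; no verdict came back.

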